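# Put the mixed-up transformer kits right

## Task

The three wound parts have been put in the wrong kit trays: move them so that each lies in the free compartment beside the shielding can of its own shape, the ring transformer with the round can, the block transformer with the square can and the bar choke with the long narrow can. A compartment takes only one part, so set one aside on the empty foam pad (or another clear spot) while you change them round; finish with each part flat on its compartment's floor, upright and let go. Set the parts down gently, do not drop them or tip them over, and leave the multimeter, solder spool and calculator where they are.

Things in the scene. Friction and masses are not known exactly. Their poses are not given: they have to be found in the camera images.
- ring_transformer: Ring-shaped (toroidal) transformer lying flat: round, 62 mm diameter, 36 mm high, copper turns over yellow tape, dark filled centre, about 0.4 kg. Origin: centre of its underside; z up. Grip it across its diameter.
- block_transformer: Block-shaped transformer with a steel core and taped coil, about 0.4 kg, nearly square from above: the core is 54 mm along x, 30 mm along y and 46 mm high; the coil bulges to 50 mm along y at mid height (flanges 7 to 39 mm up, coil itself 46 mm). Origin: centre of its underside; z up. Grip the flat core ends along its x (54 mm), or the coil along its y.
- bar_choke: Long, narrow choke coil lying on its side: 68 mm along x, 30 mm along y, 38 mm high at its end plates; the copper winding between them is 26 mm wide along y and its top is 35 mm up; about 0.2 kg. Origin: centre of its underside; x along its length, z up. Grip it across the winding, along y.
- tray_round: Black kit tray, 201 x 98 mm, floor 3 mm thick, walls 3 mm thick and 10 mm high, fixed on the bench. Origin: underside, below the centre of its part compartment (92 x 92 mm inside, nearer the robot); x along the tray to its other compartment, z up. There, centred 103 mm along +x, a round aluminium can, 72 mm diameter, 46 mm high, stands mouth down, fixed.
- tray_square: Black kit tray, 201 x 98 mm, floor 3 mm thick, walls 3 mm thick and 10 mm high, fixed on the bench. Origin: underside, below the centre of its part compartment (92 x 92 mm inside, nearer the robot); x along the tray to its other compartment, z up. There, centred 103 mm along +x, a square aluminium can, 64 x 64 mm, 54 mm high, stands mouth down, fixed.
- tray_long: Black kit tray, 201 x 98 mm, floor 3 mm thick, walls 3 mm thick and 10 mm high, fixed on the bench. Origin: underside, below the centre of its part compartment (92 x 92 mm inside, nearer the robot); x along the tray to its other compartment, z up. There, centred 103 mm along +x, a long, narrow aluminium can, 42 mm along x, 82 mm along y, 46 mm high, stands mouth down, fixed.
- foam_pad: Flat grey foam pad on the bench, 110 x 110 mm, 4 mm thick, empty: a free spot. Fixed. Origin: centre of its underside, z up.
- multimeter: Hand multimeter lying on the bench, 150 x 74 x 36 mm (dial to 45 mm). Origin: centre of its underside. Bystander.
- solder_spool: Spool of solder standing on its flange, 56 mm diameter, 46 mm high. Origin: centre of its underside. Bystander.
- calculator: White desk calculator, 135 x 80 mm, 18 mm high. Origin: centre of its underside. Bystander.
Not all that is in view belongs to the job. What is shaped like the bar_choke but purple is not meant.

How it is judged:
By the outcome, as a careful person would: the job done as asked, in the order asked, and still so for the second after the job is handed in, with the robot touching nothing.
It also fails if it takes over 112 s, if anything falls off the work surface, if the arm or the gripper's body presses on something with over 40 N, if the wrist force passes 120 N, or if a joint passes its speed limit or range.

## Robot

A 7-joint arm with a two-finger parallel gripper is mounted at the origin on the work surface. World frame = base frame: x ahead of the robot, y to its left, z up, the work surface at z = 0. Lengths are in m, angles in rad, forces in N, time in s.
With the tool pointing down it reaches from about 0.425 to 0.875 m from the base axis. Payload 9.9 kg.
Tool frame: the origin (TCP) lies on the centre line of the jaws, within the pads' length; the fingertips stand 17 mm ahead of it and the grasp point (between the pads) lies 2 mm behind it (manip.tip_reach is the distance from the TCP to the fingertips, in m); z points along the fingers, y is the line along which they close (so a half turn about z gives the same grasp; the last joint's range is limited). The gripper opens to 85 mm and grips with 20 to 120 N. Pads are 22 mm wide; open, the fingers measure 114 mm over their backs; the gripper's body (76 mm by 85 mm) begins 54 mm behind the grasp point. The pads swing forward as they close: fully open they stand 13 mm farther back than shut.
Start: joints at [1.195, 0.576, 0.025, 1.437, -0.015, 1.129, -0.057], TCP at [0.194, -0.646, 0.224] pointing down, gripper open.
Joint ranges: [-2.76, 2.76], [-0.34, 2.15], [-1.52, 1.57], [0.19, 2.46], [-1.09, 4.23], [0.17, 1.99], [-2.82, 2.82]. Speed limits (rad/s): [2.22, 2.22, 3.01, 3.01, 3.14, 3.14, 3.14].

## Interface

Orientations are given as a rotation vector (axis times angle).
In Python, from rig import sensors, imaging, manip gives the robot as it stands.
- The arm moves only by the shell command python3 -m crank 'ROWS' [FORCE]. ROWS is JSON, a list of rows, each a list of 5 numbers: the shift along the tool's x, y, z in m, then the turn about the tool's z in degrees, then the opening, from 0 (shut) to 1 (fully open). In form: [[x, y, z, roll, gripper], ...]. A call has exactly 10 rows; each row shifts and turns the commanded pose from where the row before left it, along the tool's axes as they then stand; what a row does not reach is not made up. A row lasts 1/10 s, in which the tool goes at most 50 mm and 8.59 degrees, less where a joint would pass 70% of its speed; a pose out of reach is approached as far as the arm can. A call with a gripper value outside its range is refused whole. The fingers move at their own pace and stop on an object; FORCE is the grip in N (left out, the last holds). Time passes only in rows, so rows that do not move let the fingers close, or fill a call up. It gives the time, the measured TCP pose, the force, the opening and the grip force at its end, in the units of the state.
- sensors.get_state(): the state, without advancing time (a new reading comes with each control period).
- imaging.grab_frame(name): name is "side" or "top"; returns a dict with "frame" (384x512x3 uint8, red, green, blue), "depth" (384x512 float32, m along the optical axis (not along the pixel's ray), 0 where there is no reading), "intrinsics" (3x3 intrinsics, pixels), "k1" (the pictures are not rectified: a ray, as slopes to the right and down, at radius r is drawn at 1 + k1 r^2 times it, then the intrinsics apply), "T" (4x4, takes a point from camera to world coordinates). Camera axes: x right, y up, looking along -z (the intrinsics and any distortion apply to the point x, -y, -z); pixel columns grow to the right and rows downward; lengths in m; the calibration is good to about 2 mm. A picture is of the moment at which its call begins.
- manip.finish_job(): hands the job in; it is judged then, once.
The state is a dict: "time_s": time; "qpos": joint angles; "qd": joint speeds; "tau": joint torques, N m; "tcp_pos": TCP position; "tcp_rot": TCP orientation; "contact_force": force on the tool from outside, world axes, zero at the start; "moment": the same for the moment, N m; "finger_gap": finger opening in m; "gripper_force": force on a finger pad.
Only numpy, scipy, OpenCV 4.12 (cv2) and the standard library are available. Lean on these libraries where they do the work, as an engineer would, in place of code of your own. Each camera call takes 0.05 s, during which the arm holds its last target. There are 200 camera calls.

## Working session

There is one attempt and no reset: what is moved stays moved. The work goes in short steps, Python scripts to look and compute and a shell command to move; the robot and the scene stay as the last step left them, time stands still between calls to the robot, and variables do not carry over. Pictures are saved under pics/ and viewed, at most 14 in all, crops included, and the job is handed in when it is done.

```bash
ls; mkdir -p pics; cat > h.py <<'E'
import numpy as np, cv2
from rig import sensors, imaging, manip
def grab(n):
    f=imaging.grab_frame(n); np.savez(''+n+'.npz',**{k:np.array(f[k]) for k in f}); return f
def load(n): return np.load(''+n+'.npz')
def rays(f):
    K=f['intrinsics'];h,w=f['depth'].shape
    u,v=np.meshgrid(np.arange(w),np.arange(h))
    xd=(u-K[0,2])/K[0,0]; yd=(v-K[1,2])/K[1,1]; x,y=xd.copy(),yd.copy()
    for _ in range(20):
        s=1+float(f['k1'])*(x*x+y*y); x,y=xd/s,yd/s
    return x,y
def cloud(f):
    x,y=rays(f); d=f['depth']; T=f['T']
    P=np.stack([x*d,-y*d,-d],-1)@T[:3,:3].T+T[:3,3]; P[d==0]=np.nan
    return P
E
python3 - <<'E'
from h import *
for n in('top','side'):
    f=grab(n); cv2.imwrite(f'pics/{n}0.png',cv2.resize(f['frame'][:,:,::-1],(800,600),interpolation=cv2.INTER_CUBIC))
    print(n,f['T'].round(3).tolist(),f['k1'],np.array(f['intrinsics']).tolist())
print(sensors.get_state())
E
```

```text
pics
top [[-0.024, 0.994, -0.108, 0.475], [-0.999, -0.027, -0.027, -0.015], [-0.03, 0.108, 0.994, 1.095], [0.0, 0.0, 0.0, 1.0]] 0.0052682619573587615 [[440.92169485579836, 0.0, 261.10951078990223], [0.0, 440.92169485579836, 188.5436997391973], [0.0, 0.0, 1.0]]
side [[-0.886, 0.366, -0.285, 0.318], [-0.464, -0.693, 0.552, 0.519], [0.005, 0.621, 0.783, 0.76], [0.0, 0.0, 0.0, 1.0]] -0.09794566321666646 [[385.4529728649548, 0.0, 256.8670699995806], [0.0, 385.4529728649548, 189.4045339574666], [0.0, 0.0, 1.0]]
{'time_s': 0.1, 'qpos': array([ 1.19518277,  0.57646408,  0.02483255,  1.43780981, -0.01499585,
        1.12902196, -0.0565282 ]), 'qd': array([-1.94027137e-03, -2.94373986e-03, -3.25454529e-04, -3.64970151e-03,
       -7.37008183e-05, -8.70496880e-04, -1.27860838e-04]), 'tau': array([ 6.81262318e-03, -7.67304397e+01,  2.25852750e+00, -2.86601883e+01,
        1.60034368e-02,  8.68689182e-03,  2.41162491e-05]), 'tcp_pos': array([ 0.19408355, -0.64605896,  0.2234228 ]), 'tcp_rot': array([-3.10673293e+00, -4.56567375e-01,  4.61008117e-04]), 'contact_force': array([-0.62134569, -0.32726076,  0.32589252]), 'moment': array([ 0.00072929, -0.02469572,  0.00015957]), 'gripper_force': 0.0, 'finger_gap': 0.0853638847544935}
```

View pics/top0.png

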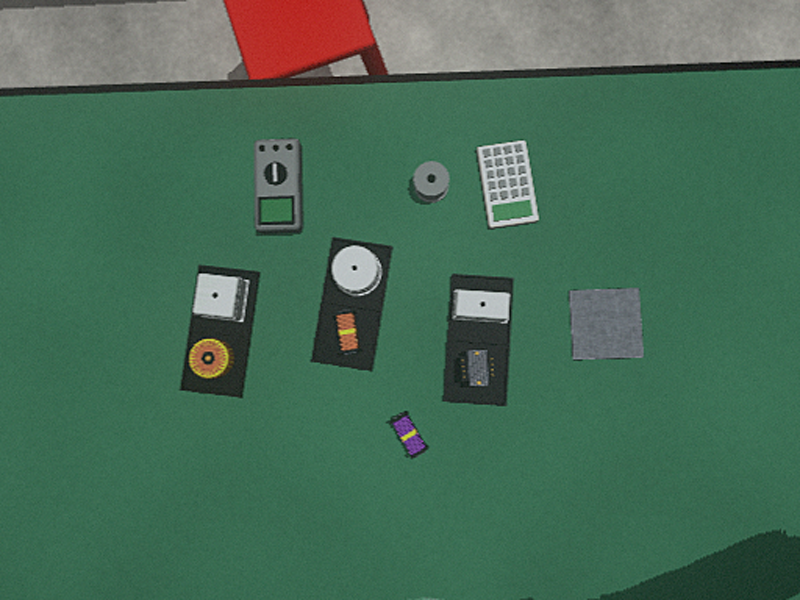

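View pics/side0.png

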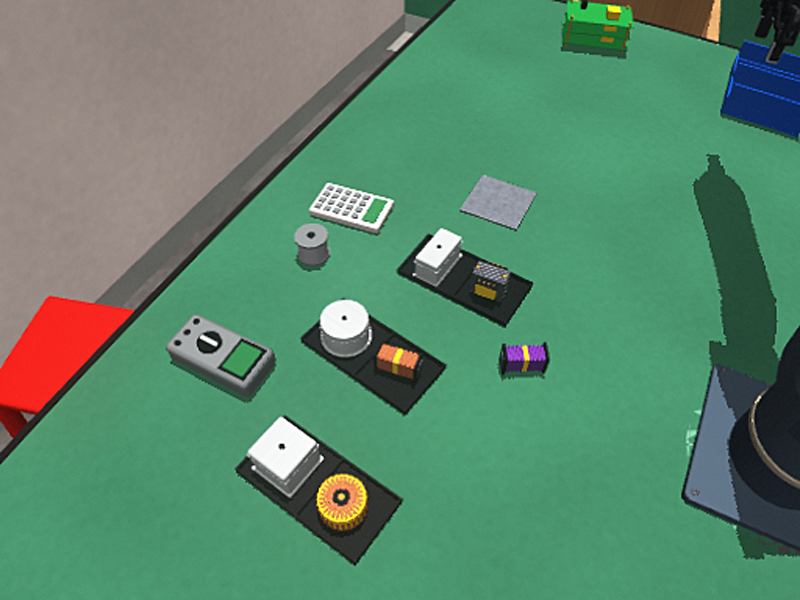

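The top view shows three candidates for the parts, plus one decoy:
- **Ring:** (209,358), in the tray with the square can.
- **Orange choke:** (346,332), in the tray with the round can.
- **Block:** (478,368), in the tray with the long can.
- **Purple decoy:** (408,434), a choke shape lying on the bench, so not wanted.

The empty foam pad is at (606,324). Next I'll take close crops and measure.

```bash
python3 - <<'E'
from h import *
f=load('top'); P=cloud(f); im=f['frame']
c=im[190:270,105:345]
cv2.imwrite('pics/crop1.png',cv2.resize(c[:,:,::-1],(800,267),interpolation=cv2.INTER_CUBIC))
# orthographic pts by depth
hsv=cv2.cvtColor(im,cv2.COLOR_RGB2HSV)
S=0.64
def rect(m,name,min_n=15):
    p=P[m][:,:2]; p=p[~np.isnan(p).any(1)]
    if len(p)<min_n: print(name,'few',len(p));return
    r=cv2.minAreaRect((p*1000).astype(np.float32)); z=P[m][:,2]
    print(name,len(p),np.round(r[0],1),np.round(r[1],1),round(r[2],1),'mean',(p.mean(0)*1000).round(1),'z',np.nanpercentile(z,[5,50,95]).round(4))
def box(u0,v0,u1,v1):
    m=np.zeros(im.shape[:2],bool); m[int(v0*S):int(v1*S),int(u0*S):int(u1*S)]=1; return m
Z=P[:,:,2]
print('bench z',np.nanmedian(Z[box(100,450,300,550)]))
dark=(hsv[:,:,2]<60)
for n,b in dict(sq=(170,255,270,410),rd=(300,230,400,380),lg=(435,265,520,412)).items():
    m=box(*b)&~((hsv[:,:,0]>60)&(hsv[:,:,0]<90)&(hsv[:,:,1]>90))
    rect(m&(Z<0.016),n+' tray'); 
rect(box(180,265,262,322)&(Z>.05),'sqcan top');rect(box(320,235,395,298)&(Z>.042),'rdcan top');rect(box(440,285,520,325)&(Z>.042),'lgcan top')
rect(box(180,330,240,385)&(Z>.030),'ring');rect(box(325,305,370,360)&(Z>.030),'choke');rect(box(450,340,505,395)&(Z>.040),'block');rect(box(450,340,505,395)&(Z>.020),'blockall')
rect(box(380,405,435,465)&(Z>.02),'purple')
m=box(560,280,655,370)&(hsv[:,:,1]<60);rect(m,'pad')
E
```

```text
bench z 0.0005348091744329375
sq tray 1775 [546.  317.8] [103.9 203.2] 82.1 mean [532.4 312.2] z [0.0008 0.0047 0.0123]
rd tray 2087 [584.3 106.1] [101.1 203.4] 79.6 mean [571.  107.2] z [0.0003 0.0041 0.0117]
lg tray 2183 [522.  -92.9] [100.4 203.3] 84.7 mean [513.5 -91.6] z [0.0001 0.0039 0.0114]
sqcan top 711 [596.7 307.5] [65.1 63.9] 81.8 mean [596.2 306.4] z [0.0541 0.0577 0.0611]
rdcan top 686 [633.5  95. ] [67.8 70.6] 88.2 mean [633.3  94.8] z [0.046  0.0492 0.0527]
lgcan top 608 [572.7 -99.3] [82.1 42.5] 84.2 mean [572.2 -98.9] z [0.0458 0.049  0.0524]
ring 536 [501.4 323.6] [62.1 61.4] 67.4 mean [501.6 321.6] z [0.0344 0.0398 0.0433]
choke 308 [536.9 109.2] [68.  30.5] 6.6 mean [536.6 108.9] z [0.0343 0.0387 0.0429]
block 412 [476.7 -88.3] [49.7 51.7] 88.7 mean [476.7 -88.1] z [0.0411 0.0482 0.0521]
blockall 428 [476.7 -88.3] [49.7 51.7] 88.9 mean [476.7 -88. ] z [0.0403 0.0481 0.0521]
purple 332 [378.   17.8] [67.9 29.4] 29.1 mean [378.1  17.6] z [0.0306 0.0352 0.0394]
pad 2016 [ 541.1 -294.3] [110.1 110.2] 0.1 mean [ 540.5 -293.9] z [0.0006 0.0042 0.0076]
```

View pics/crop1.png

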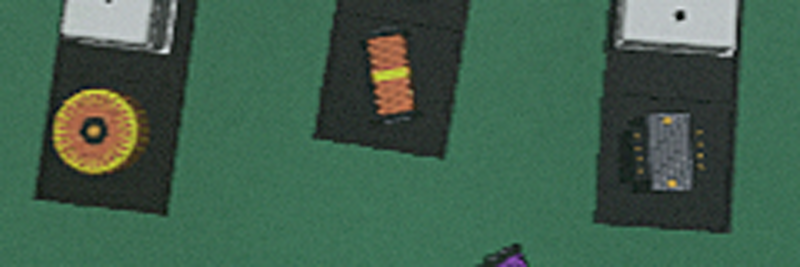

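The crop confirms the ring at about (95,130), the orange choke at (390,75), and the block at (668,150). The block's long core side runs along world x. Next I'll measure its yaw and write a planner helper.

```bash
cat >> h.py <<'E'
def head(st=None):
    st=st or sensors.get_state(); R=cv2.Rodrigues(np.array(st['tcp_rot']))[0]
    return np.degrees(np.arctan2(R[1,0],R[0,0])),R,np.array(st['tcp_pos'])
def plan(x,y,z,h,order='roll first'):
    """roll deg, then shift in tool axes after the roll (tool down)"""
    h0,R,p=head(); roll=(h0-h+180)%360-180
    a=np.radians(h); d=np.array([x,y,z])-p
    print('roll',round(roll,1),'then xyz mm',(np.array([d@[np.cos(a),np.sin(a),0],d@[np.sin(a),-np.cos(a),0],-d[2]])*1000).round(1), 'now',p.round(4),round(h0,1))
E
python3 - <<'E'
from h import *
f=load('top');P=cloud(f);im=f['frame'];hsv=cv2.cvtColor(im,cv2.COLOR_RGB2HSV)
m=np.zeros(im.shape[:2],np.uint8);m[218:253,288:323]=1
g=(m>0)&(P[:,:,2]>.042)&(hsv[:,:,1]<90)&(hsv[:,:,2]>70)
p=P[g][:,:2]*1000;print(len(p),cv2.minAreaRect(p.astype(np.float32)))
w,v=np.linalg.eigh(np.cov(p.T));print(w**.5*12**.5,np.degrees(np.arctan2(*v[::-1,1])),p.mean(0))
print(manip.tip_reach)
plan(.4767,-.0883,.15,88.)
E
```

```text
273 ((476.9679260253906, -88.77680969238281), (56.643409729003906, 38.67088317871094), 15.729119300842285)
[30.15261152 52.2118328 ] -177.28475211888951 [476.80620625 -88.30681085]
0.017
roll -71.3 then xyz mm [567.3 263.   73.4] now [ 0.1941 -0.6461  0.2234] 16.7
```

```bash
python3 -m crank '[[0,0,0,-7.6,1],[0,0,0,-7.6,1],[0,0,0,-7.6,1],[0,0,0,-7.6,1],[0,0,0,-7.6,1],[0,0,0,-7.6,1],[0,0,0,-7.6,1],[0,0,0,-7.6,1],[0,0,0,-7.6,1],[0,0,0,-7.6,1]]' 40; python3 -c "
from h import *
plan(.4767,-.0883,.12,92.7)"
```

```text
time_s: 1.1
tcp_pos: [0.194, -0.6463, 0.2237]
tcp_rot: [-2.161, -2.279, -0.001]
contact_force: [0.4, -0.7, 0.5]
finger_gap: 0.0852
gripper_force: 0.0
roll 0.3 then xyz mm [544.  308.7 103.7] now [ 0.194  -0.6463  0.2237] 93.0
```

```bash
python3 -m crank '[[0.027,0.0155,0.004,0,1],[0.027,0.0155,0.004,0,1],[0.027,0.0155,0.004,0,1],[0.027,0.0155,0.004,0,1],[0.027,0.0155,0.004,0,1],[0.027,0.0155,0.004,0,1],[0.027,0.0155,0.004,0,1],[0.027,0.0155,0.004,0,1],[0.027,0.0155,0.004,0,1],[0.027,0.0155,0.004,0,1]]' >/dev/null;  python3 -m crank '[[0.03,0.0155,0.006,0,1],[0.03,0.0155,0.006,0,1],[0.03,0.0155,0.006,0,1],[0.03,0.0155,0.006,0,1],[0.03,0.0155,0.006,0,1],[0.03,0.0155,0.006,0,1],[0.03,0.0155,0.006,0,1],[0.03,0.0155,0.006,0,1],[0.025,0.0155,0.006,0,1],[0,0,0,0,1]]'; python3 -c "
from h import *
plan(.4767,-.0883,.06,92.7)"
```

```text
time_s: 3.1
tcp_pos: [0.4646, -0.0939, 0.1297]
tcp_rot: [-2.161, -2.279, -0.003]
contact_force: [0.4, -0.4, -0.6]
finger_gap: 0.0855
gripper_force: 0.0
roll 0.3 then xyz mm [ 5.  12.4 69.7] now [ 0.4646 -0.0939  0.1297] 93.0
```

```bash
python3 -m crank '[[0.0025,0.006,0.01,0,1],[0.0025,0.006,0.01,0,1],[0,0,0.01,0,1],[0,0,0.01,0,1],[0,0,0.01,0,1],[0,0,0.01,0,1],[0,0,0,0,1],[0,0,0,0,1],[0,0,0,0,1],[0,0,0,0,1]]'; python3 -c "
from h import *
plan(.4767,-.0883,.030,92.7)
f=grab('side');cv2.imwrite('pics/s1.png',cv2.resize(f['frame'][100:240,200:400,::-1],(800,560),interpolation=cv2.INTER_CUBIC))"
```

```text
time_s: 4.1
tcp_pos: [0.475, -0.0926, 0.0706]
tcp_rot: [2.168, 2.273, 0.001]
contact_force: [-0.1, 0.2, -0.5]
finger_gap: 0.0855
gripper_force: 0.0
roll 0.0 then xyz mm [ 4.2  1.9 40.6] now [ 0.475  -0.0926  0.0706] 92.7
```

View pics/s1.png

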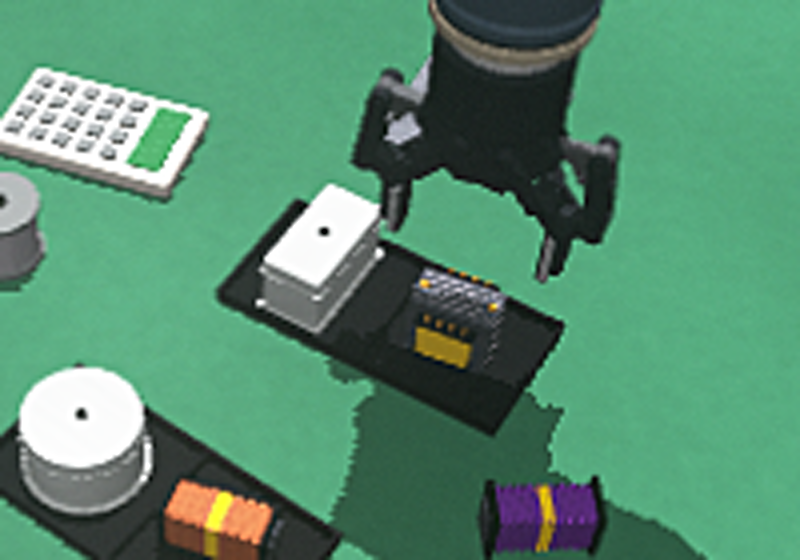

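The fingers straddle the block, at (395,215) and (545,270) in the crop, and are clear of the can. I'll descend and grip.

```bash
python3 -m crank '[[0.002,0.001,0.005,0,1],[0.002,0.001,0.005,0,1],[0,0,0.005,0,1],[0,0,0.005,0,1],[0,0,0.005,0,1],[0,0,0.005,0,1],[0,0,0.005,0,1],[0,0,0.005,0,1],[0,0,0,0,1],[0,0,0,0,1]]' 40;python3 -m crank '[[0,0,0,0,0.3],[0,0,0,0,0.3],[0,0,0,0,0.3],[0,0,0,0,0.3],[0,0,0,0,0.3],[0,0,0,0,0.3],[0,0,0,0,0.3],[0,0,0,0,0.3],[0,0,0,0,0.3],[0,0,0,0,0.3]]' 40
```

```text
time_s: 5.15
tcp_pos: [0.4765, -0.0884, 0.0301]
tcp_rot: [-2.168, -2.273, 0.0]
contact_force: [-0.3, -0.1, -0.2]
finger_gap: 0.0853
gripper_force: 0.0
time_s: 6.15
tcp_pos: [0.4765, -0.0885, 0.0307]
tcp_rot: [2.168, 2.273, -0.0]
contact_force: [-2.3, 0.4, 6.9]
finger_gap: 0.053
gripper_force: 41.1
```

```bash
python3 -m crank '[[0,0,-0.003,0,0.3],[0,0,-0.005,0,0.3],[0,0,-0.01,0,0.3],[0,0,-0.01,0,0.3],[0,0,-0.01,0,0.3],[0,0,-0.01,0,0.3],[0,0,-0.01,0,0.3],[0,0,-0.01,0,0.3],[0,0,0,0,0.3],[0,0,0,0,0.3]]'; python3 -c "
from h import *
plan(.541,-.294,.06,91)"
```

```text
time_s: 7.15
tcp_pos: [0.4766, -0.0886, 0.0984]
tcp_rot: [2.168, 2.273, 0.0]
contact_force: [-0.4, -0.5, -3.5]
finger_gap: 0.0526
gripper_force: 43.2
roll 1.7 then xyz mm [-206.5   60.8   38.4] now [ 0.4766 -0.0886  0.0984] 92.7
```

```bash
python3 -m crank '[[-0.01,0.0027,0,0,0.3],[-0.02,0.0055,0,0,0.3],[-0.025,0.0065,0,0,0.3],[-0.025,0.0065,0,0,0.3],[-0.025,0.0065,0,0,0.3],[-0.025,0.0065,0,0,0.3],[-0.025,0.0065,0,0,0.3],[-0.025,0.0065,0,0,0.3],[-0.02,0.005,0,0,0.3],[-0.008,0.003,0,0,0.3]]' >/dev/null;python3 -m crank '[[0,0,0.008,0,0.3],[0,0,0.008,0,0.3],[0,0,0.008,0,0.3],[0,0,0.008,0,0.3],[0,0,0.008,0,0.3],[0,0,0.005,0,0.3],[0,0,0.005,0,0.3],[0,0,0.003,0,0.3],[0,0,0,0,0.3],[0,0,0,0,0.3]]'; python3 -c "
from h import *
plan(.541,-.294,.032,92.7)"
```

```text
time_s: 9.15
tcp_pos: [0.5417, -0.2936, 0.0453]
tcp_rot: [2.168, 2.273, 0.0]
contact_force: [-0.7, 0.5, -3.5]
finger_gap: 0.0525
gripper_force: 43.1
roll 0.0 then xyz mm [-0.3 -0.7 13.3] now [ 0.5417 -0.2936  0.0453] 92.7
```

```bash
python3 -m crank '[[0,0,0.003,0,0.3],[0,0,0.003,0,0.3],[0,0,0.002,0,0.3],[0,0,0.002,0,0.3],[0,0,0.001,0,0.3],[0,0,0.001,0,0.3],[0,0,0.001,0,0.3],[0,0,0,0,0.3],[0,0,0,0,0.3],[0,0,0,0,0.3]]'
```

```text
time_s: 10.15
tcp_pos: [0.5416, -0.2936, 0.0323]
tcp_rot: [2.168, 2.273, 0.0]
contact_force: [0.2, 0.2, -3.6]
finger_gap: 0.0522
gripper_force: 43.1
```

```bash
python3 -m crank '[[0,0,0.0005,0,0.3],[0,0,0.0005,0,0.3],[0,0,0.0005,0,0.3],[0,0,0.0005,0,0.3],[0,0,0,0,0.3],[0,0,0,0,0.3],[0,0,0,0,0.3],[0,0,0,0,0.3],[0,0,0,0,0.3],[0,0,0,0,0.3]]'
```

```text
time_s: 11.15
tcp_pos: [0.5417, -0.2937, 0.0318]
tcp_rot: [2.167, 2.273, -0.0]
contact_force: [-4.8, 1.2, 13.7]
finger_gap: 0.0524
gripper_force: 44.9
```

Contact at TCP z≈0.0318. I'll release and lift.

```bash
python3 -m crank '[[0,0,-0.001,0,0.3],[0,0,0,0,0.4],[0,0,0,0,0.6],[0,0,0,0,0.7],[0,0,0,0,0.8],[0,0,0,0,0.9],[0,0,0,0,1],[0,0,0,0,1],[0,0,0,0,1],[0,0,0,0,1]]'; python3 -m crank '[[0,0,-0.006,0,1],[0,0,-0.01,0,1],[0,0,-0.01,0,1],[0,0,-0.012,0,1],[0,0,-0.012,0,1],[0,0,-0.012,0,1],[0,0,-0.012,0,1],[0,0,-0.012,0,1],[0,0,-0.012,0,1],[0,0,0,0,1]]'; python3 -c "
from h import *
plan(.5368,.109,.13,186.6)"
```

```text
time_s: 12.15
tcp_pos: [0.5416, -0.2936, 0.0312]
tcp_rot: [-2.168, -2.274, -0.0]
contact_force: [0.4, 0.1, 0.4]
finger_gap: 0.0855
gripper_force: 0.0
time_s: 13.15
tcp_pos: [0.5425, -0.2939, 0.1311]
tcp_rot: [2.166, 2.271, 0.001]
contact_force: [-0.0, 0.3, -0.1]
finger_gap: 0.0856
gripper_force: 0.0
roll -93.9 then xyz mm [-40.7 400.9   1.1] now [ 0.5425 -0.2939  0.1311] 92.7
```

```bash
python3 -m crank '[[0.035,0.0013,0,0,1],[0.042,0.0013,0,0,1],[0.042,0.0013,0,0,1],[0.042,0.0013,0,0,1],[0.042,0.0013,0,0,1],[0.042,0.0013,0,0,1],[0.042,0.0013,0,0,1],[0.042,0.0013,0,0,1],[0.042,0.0013,0,0,1],[0.031,0.0013,0,0,1]]' >/dev/null;python3 -m crank '[[0,0,0,-8.4,1],[0,0,0,-8.4,1],[0,0,0,-8.4,1],[0,0,0,-8.4,1],[0,0,0,-8.4,1],[0,0,0,-8.4,1],[0,0,0,-8.4,1],[0,0,0,-8.4,1],[0,0,0,-8.4,1],[0,0,0,-8.4,1]]' >/dev/null; python3 -m crank '[[0,0,0,-5,0.8],[0,0,0,-4.9,0.7],[0,0,0,0,0.65],[0,0,0,0,0.65],[0,0,0,0,0.65],[0,0,0,0,0.65],[0,0,0,0,0.65],[0,0,0,0,0.65],[0,0,0,0,0.65],[0,0,0,0,0.65]]'; python3 -c "
from h import *
plan(.5368,.109,.07,186.6)"
```

```text
time_s: 16.15
tcp_pos: [0.5354, 0.1086, 0.1292]
tcp_rot: [-0.181, 3.136, -0.0]
contact_force: [-0.8, -0.3, -0.4]
finger_gap: 0.0556
gripper_force: 0.0
roll 0.0 then xyz mm [-1.4  0.3 59.2] now [0.5354 0.1086 0.1292] -173.4
```

```bash
python3 -m crank '[[-0.0015,0,0.012,0,0.65],[0,0,0.012,0,0.65],[0,0,0.012,0,0.65],[0,0,0.012,0,0.65],[0,0,0.012,0,0.65],[0,0,0.01,0,0.65],[0,0,0.01,0,0.65],[0,0,0.01,0,0.65],[0,0,0.008,0,0.65],[0,0,0,0,0.65]]' 30; python3 -m crank '[[0,0,0,0,0.65],[0,0,0,0,0.5],[0,0,0,0,0.4],[0,0,0,0,0.3],[0,0,0,0,0.2],[0,0,0,0,0.15],[0,0,0,0,0.15],[0,0,0,0,0.15],[0,0,0,0,0.15],[0,0,0,0,0.1]]' 30
```

```text
time_s: 17.15
tcp_pos: [0.5364, 0.1086, 0.0301]
tcp_rot: [0.181, -3.135, 0.0]
contact_force: [0.4, 0.8, 0.3]
finger_gap: 0.0559
gripper_force: 0.0
time_s: 18.15
tcp_pos: [0.5371, 0.1097, 0.0315]
tcp_rot: [-0.182, 3.136, 0.002]
contact_force: [1.3, -0.1, -0.1]
finger_gap: 0.0083
gripper_force: 0.0
```

The grip missed: the fingers closed to 8 mm with no force. I'll look before doing anything else.

```bash
python3 -c "
from h import *
print(sensors.get_state())
f=grab('side');cv2.imwrite('pics/s2.png',cv2.resize(f['frame'][130:270,180:380,::-1],(800,560),interpolation=cv2.INTER_CUBIC))"
```

```text
{'time_s': 18.15, 'qpos': array([ 0.18356375,  0.73211702, -0.7394678 ,  1.96155317,  0.73334568,
        0.73635275,  0.68630415]), 'qd': array([0.00133633, 0.00266726, 0.01134022, 0.00298811, 0.00990609,
       0.00808564, 0.00161742]), 'tau': array([ 1.09468952e+00, -6.82159781e+01, -1.07944348e+01, -1.56708866e+01,
        6.06846018e-02,  1.38170393e-01, -3.65002961e-04]), 'tcp_pos': array([0.53705462, 0.10974351, 0.03153874]), 'tcp_rot': array([-1.82203823e-01,  3.13564475e+00,  2.12062764e-03]), 'contact_force': array([ 1.28428963, -0.05879604, -0.07015479]), 'moment': array([-0.01447086,  0.00413628, -0.01814721]), 'gripper_force': 0.0, 'finger_gap': 0.00825513410899446}
```

View pics/s2.png

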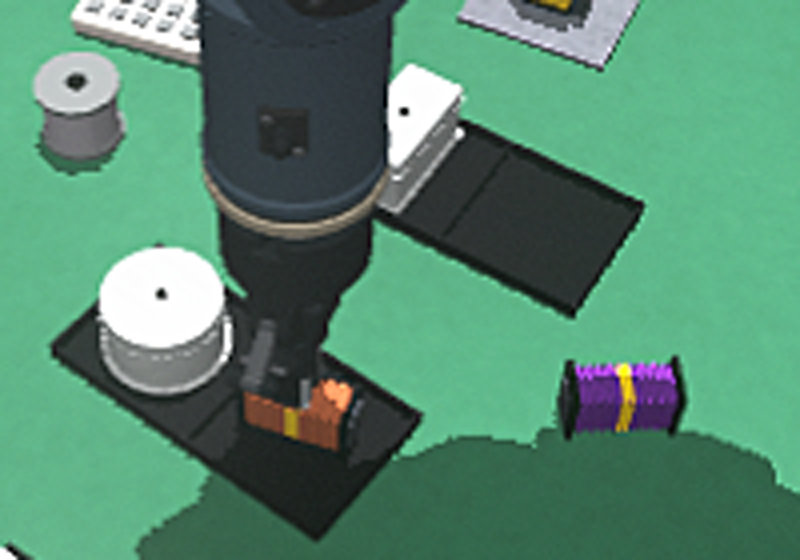

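The fingertips have closed over the top of the choke winding, at about (305,395), so they were too high for it. The choke still seems to be lying in place. I'll lift, open partway and measure again.

```bash
python3 -m crank '[[0,0,-0.01,0,0.1],[0,0,-0.01,0,0.1],[0,0,-0.015,0,0.1],[0,0,-0.015,0,0.1],[0,0,0,0,0.5],[0,0,0,0,0.5],[0,0,0,0,0.5],[0,0,0,0,0.5],[0,0,0,0,0.5],[0,0,0,0,0.5]]'; python3 -c "
from h import *
f=grab('side');P=cloud(f)
cv2.imwrite('pics/s3.png',cv2.resize(f['frame'][130:270,180:380,::-1],(800,560),interpolation=cv2.INTER_CUBIC))
h,R,p=head();print(h,p)
q=(P-p)@R
m=(np.abs(q[...,0])<.02)&(np.abs(q[...,1])<.06)&(np.abs(q[...,2])<.034)
for lo,hi in((-.06,0),(0,.06)):
  s=q[m&(q[...,1]>lo)&(q[...,1]<hi)]*1000;print(len(s),s.max(0).round(1),np.sort(s[:,2])[-12:].round(1))
hsv=cv2.cvtColor(f['frame'],cv2.COLOR_RGB2HSV)
o=(P[...,2]>.012)&(P[...,2]<.06)&(np.hypot(P[...,0]-.536,P[...,1]-.109)<.05)
s=P[o]*1000;print(len(s),s.mean(0),s.min(0),s.max(0))
"
```

```text
time_s: 19.2
tcp_pos: [0.5367, 0.1088, 0.0809]
tcp_rot: [0.182, -3.136, 0.0]
contact_force: [-0.0, 0.4, -0.2]
finger_gap: 0.0428
gripper_force: 0.0
-173.37576248470018 [0.53684184 0.10877627 0.0809828 ]
35 [ 11.1 -21.   -8.9] [-18.  -17.8 -16.4 -15.5 -14.4 -14.1 -14.1 -13.8 -13.6 -12.6 -10.4  -8.9]
39 [ 10.8  35.1 -11. ] [-21.  -21.  -19.8 -19.4 -19.2 -19.  -16.7 -15.7 -15.3 -14.3 -13.9 -11. ]
448 [531.94520884 113.51765013  32.73741645] [500.77893655  63.98985245  12.09077767] [580.26368323 127.528275    43.82267121]
```

View pics/s3.png

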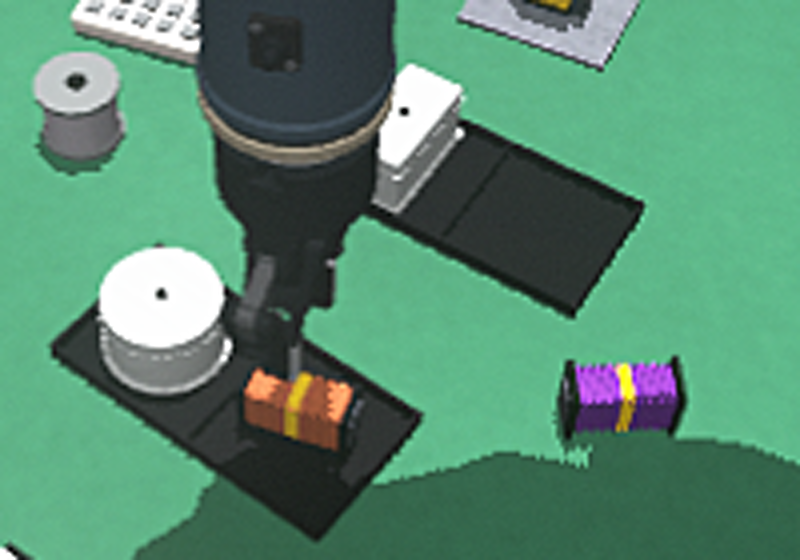

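```bash
python3 -c "
from h import *
f=load('side');P=cloud(f);im=f['frame']
cv2.imwrite('pics/s4.png',cv2.resize(im[180:250,225:325,::-1],(800,560),interpolation=cv2.INTER_NEAREST))
p=np.array([.5368,.1088,.081]);a=np.radians(-173.4)
# project expected tips for several tool z
K=f['intrinsics'];T=f['T']
def proj(w):
  c=T[:3,:3].T@(w-T[:3,3]);x,y=c[0]/-c[2],-c[1]/-c[2];s=1+f['k1']*(x*x+y*y);return np.round([K[0,0]*x*s+K[0,2],K[1,1]*y*s+K[1,2]],1)
for zt in(-.02,-.01,0,.01,.017):
  print(zt,[proj(p+np.array([np.sin(a)*s,-np.cos(a)*s,-zt])) for s in(-.0215,.0215)])
for v in range(200,226,2): print(v,P[v,247:258,2].round(3))
"
```

```text
-0.02 [array([257.3, 203.4]), array([249.8, 219. ])]
-0.01 [array([257.2, 206.1]), array([249.8, 221.7])]
0 [array([257.2, 208.8]), array([249.8, 224.4])]
0.01 [array([257.2, 211.5]), array([249.9, 227. ])]
0.017 [array([257.2, 213.3]), array([249.9, 228.8])]
200 [0.195 0.193 0.193 0.191 0.19  0.183 0.178 0.172 0.173 0.173 0.177]
202 [0.189 0.16  0.16  0.158 0.159 0.157 0.157 0.158 0.169 0.168 0.171]
204 [0.16  0.159 0.16  0.162 0.161 0.16  0.161 0.161 0.165 0.165 0.165]
206 [0.154 0.155 0.155 0.156 0.155 0.159 0.157 0.16  0.161 0.16  0.157]
208 [ 0.192  0.193  0.181 -0.     0.155  0.153  0.154  0.156  0.154  0.156
 -0.   ]
210 [0.19  0.191 0.179 0.139 0.141 0.15  0.149 0.147 0.138 0.003 0.   ]
212 [ 0.188  0.185  0.174  0.144  0.144  0.145  0.145  0.138  0.     0.003
 -0.   ]
214 [ 0.178  0.173  0.167  0.161  0.14   0.139  0.14   0.137  0.009 -0.002
 -0.   ]
216 [0.174 0.167 0.16  0.154 0.147 0.134 0.135 0.121 0.009 0.008 0.012]
218 [0.16  0.162 0.156 0.147 0.144 0.117 0.118 0.115 0.002 0.003 0.002]
220 [0.147 0.149 0.147 0.141 0.139 0.108 0.11  0.108 0.005 0.003 0.003]
222 [0.103 0.108 0.108   nan 0.108 0.103 0.102 0.101 0.004 0.002 0.002]
224 [0.038 0.1   0.103 0.104 0.098 0.095 0.096 0.041 0.038 0.038 0.04 ]
```

View pics/s4.png

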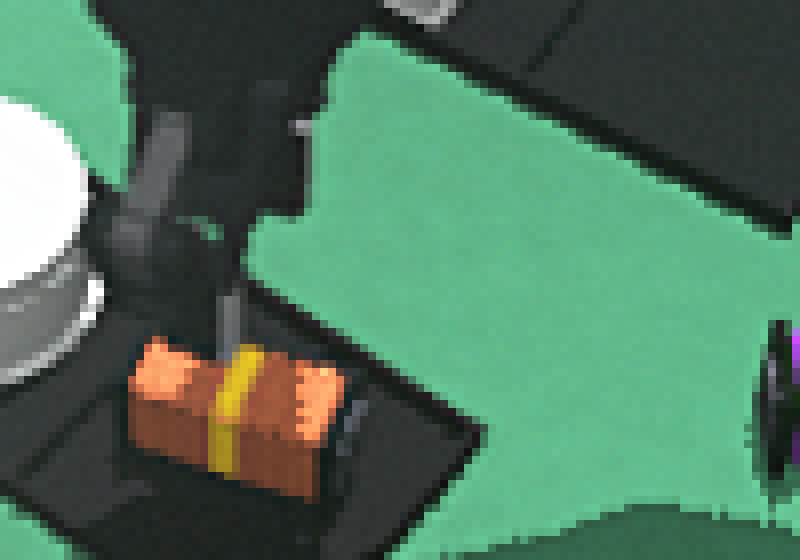

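The side depth puts the real fingertips about 12 mm above the reported TCP, not below it, which explains the miss. The choke itself has not moved. I'll descend lower in small steps while watching the force.

```bash
python3 -m crank '[[0,0,0.01,0,0.5],[0,0,0.01,0,0.5],[0,0,0.01,0,0.5],[0,0,0.01,0,0.5],[0,0,0.008,0,0.5],[0,0,0.003,0,0.5],[0,0,0.003,0,0.5],[0,0,0.003,0,0.5],[0,0,0,0,0.5],[0,0,0,0,0.5]]' 30;python3 -m crank '[[0,0,0.003,0,0.5],[0,0,0.003,0,0.5],[0,0,0.003,0,0.5],[0,0,0.003,0,0.5],[0,0,0.002,0,0.5],[0,0,0,0,0.5],[0,0,0,0,0.5],[0,0,0,0,0.5],[0,0,0,0,0.5],[0,0,0,0,0.5]]' 30; python3 -c "
from h import *
f=grab('side');P=cloud(f);im=f['frame']
cv2.imwrite('pics/s5.png',cv2.resize(im[180:250,225:325,::-1],(800,560),interpolation=cv2.INTER_NEAREST))
for v in range(218,250,2): print(v,P[v,244:260,2].round(3))"
```

```text
time_s: 20.25
tcp_pos: [0.5371, 0.1088, 0.0244]
tcp_rot: [-0.181, 3.136, 0.0]
contact_force: [0.3, -1.0, -0.8]
finger_gap: 0.0429
gripper_force: 0.0
time_s: 21.25
tcp_pos: [0.537, 0.1088, 0.0103]
tcp_rot: [-0.181, 3.136, 0.0]
contact_force: [-0.7, -0.1, -0.2]
finger_gap: 0.0426
gripper_force: 0.0
218 [  nan 0.126 0.129 0.127 0.129 0.133 0.131 0.13  0.129 0.121 0.115 0.109
 0.111 0.112 0.113 0.046]
220 [0.126 0.126 0.125 0.126 0.129 0.128 0.128 0.126 0.121 0.114 0.107 0.105
 0.107 0.11  0.102 0.04 ]
222 [0.126 0.126 0.125 0.127 0.119 0.088 0.089 0.087 0.087 0.088 0.087 0.099
 0.101 0.099 0.091 0.032]
224 [0.123 0.123 0.124 0.121 0.09  0.088 0.09  0.09  0.089 0.09  0.092 0.097
 0.097 0.093 0.085 0.037]
226 [0.123 0.123 0.119 0.11  0.086 0.085 0.085 0.087 0.089 0.09  0.089 0.088
 0.092 0.036 0.038 0.038]
228 [0.122 0.119 0.121 0.11  0.112 0.111 0.038 0.038 0.08  0.083 0.084 0.085
 0.036 0.041 0.037 0.04 ]
230 [0.122 0.121 0.123 0.123 0.12  0.112 0.071 0.069 0.076 0.08  0.074 0.037
 0.04  0.041 0.036 0.037]
232 [0.119 0.119 0.121 0.12  0.119 0.107 0.098 0.071 0.072 0.073 0.064 0.037
 0.0
[... 161 characters left out ...]
.092 0.085 0.077 0.048 0.046 0.043 0.025
 0.026 0.028 0.03  0.032]
238 [0.073 0.073 0.072 0.084 0.089 0.082 0.077 0.074 0.039 0.039 0.033 0.017
 0.017 0.019 0.021 0.022]
240 [0.003 0.033 0.036 0.03  0.07  0.074 0.069 0.036 0.031 0.032 0.031 0.011
 0.005 0.012 0.014 0.012]
242 [0.003 0.002 0.002 0.004 0.001 0.027 0.03  0.03  0.021 0.024 0.006 0.003
 0.001 0.002 0.003 0.003]
244 [0.002 0.004 0.002 0.003 0.002 0.003 0.004 0.005 0.004 0.003 0.003 0.004
 0.005 0.    0.003 0.004]
246 [0.002 0.004 0.002 0.002 0.004 0.004 0.003 0.005 0.004 0.001 0.004 0.005
 0.006 0.002 0.005 0.004]
248 [ 0.005  0.003  0.002  0.004  0.003  0.003  0.004  0.005  0.004  0.004
  0.004  0.005 -0.001  0.006  0.002  0.004]
```

View pics/s5.png

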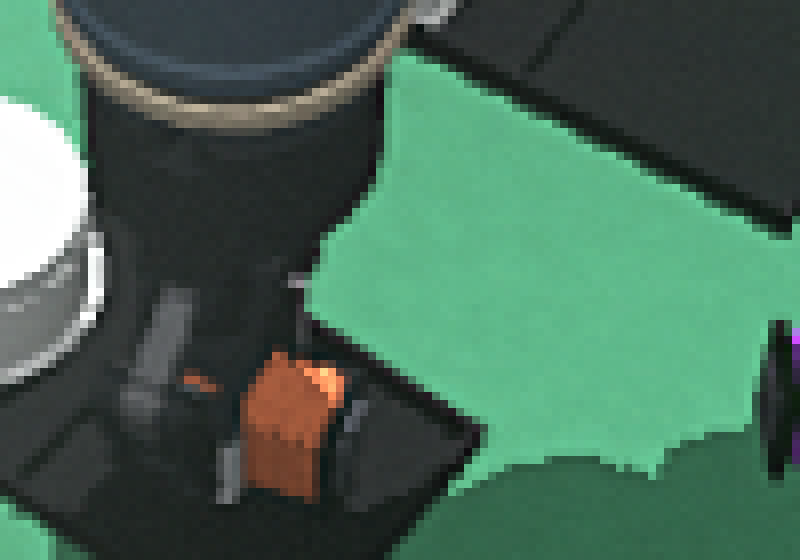

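The fingers now flank the winding, with the near tip at (230,500) and z≈0.02. I'll go 3 mm lower and close.

```bash
python3 -m crank '[[0,0,0.001,0,0.5],[0,0,0.001,0,0.5],[0,0,0.001,0,0.5],[0,0,0,0,0.4],[0,0,0,0,0.3],[0,0,0,0,0.2],[0,0,0,0,0.15],[0,0,0,0,0.15],[0,0,0,0,0.15],[0,0,0,0,0.15]]' 30;  python3 -m crank '[[0,0,0,0,0.15],[0,0,-0.003,0,0.15],[0,0,-0.005,0,0.15],[0,0,-0.01,0,0.15],[0,0,-0.01,0,0.15],[0,0,-0.012,0,0.15],[0,0,-0.012,0,0.15],[0,0,-0.012,0,0.15],[0,0,-0.012,0,0.15],[0,0,0,0,0.15]]' 30; python3 -c "
from h import *
plan(.470,-.089,.08,174.7)"
```

```text
time_s: 22.3
tcp_pos: [0.537, 0.1089, 0.0073]
tcp_rot: [-0.182, 3.136, 0.0]
contact_force: [0.1, -0.9, 1.8]
finger_gap: 0.0254
gripper_force: 29.5
time_s: 23.3
tcp_pos: [0.5379, 0.1091, 0.0851]
tcp_rot: [-0.181, 3.134, 0.001]
contact_force: [0.6, -0.5, -2.1]
finger_gap: 0.0253
gripper_force: 29.7
roll 11.9 then xyz mm [  49.3 -203.5    5.1] now [0.5379 0.1091 0.0851] -173.4
```

```bash
python3 -m crank '[[0,0,0,4,0.15],[0,0,0,4,0.15],[0,0,0,4,0.15],[0.004,-0.015,0,0,0.15],[0.006,-0.025,0,0,0.15],[0.006,-0.025,0,0,0.15],[0.006,-0.025,0,0,0.15],[0.006,-0.025,0,0,0.15],[0.006,-0.025,0,0,0.15],[0.006,-0.025,0,0,0.15]]' >/dev/null;  python3 -m crank '[[0.005,-0.02,0,0,0.15],[0.003,-0.012,0,0,0.15],[0.001,-0.006,0,0,0.15],[0,0,0.01,0,0.15],[0,0,0.01,0,0.15],[0,0,0.01,0,0.15],[0,0,0.01,0,0.15],[0,0,0,0,0.15],[0,0,0,0,0.15],[0,0,0,0,0.15]]'; python3 -c "
from h import *
plan(.470,-.089,.0105,174.7)"
```

```text
time_s: 25.3
tcp_pos: [0.4694, -0.0885, 0.0434]
tcp_rot: [0.147, 3.138, 0.0]
contact_force: [-0.5, -0.3, -1.7]
finger_gap: 0.0256
gripper_force: 29.7
roll -0.1 then xyz mm [-0.7 -0.5 32.9] now [ 0.4694 -0.0885  0.0434] 174.6
```

```bash
python3 -m crank '[[0,0,0.006,0,0.15],[0,0,0.006,0,0.15],[0,0,0.006,0,0.15],[0,0,0.005,0,0.15],[0,0,0.004,0,0.15],[0,0,0.003,0,0.15],[0,0,0.002,0,0.15],[0,0,0.001,0,0.15],[0,0,0.001,0,0.15],[0,0,0,0,0.15]]'; python3 -m crank '[[0,0,0.0005,0,0.15],[0,0,0.0005,0,0.15],[0,0,0.0005,0,0.15],[0,0,0,0,0.15],[0,0,0,0,0.15],[0,0,0,0,0.15],[0,0,0,0,0.15],[0,0,0,0,0.15],[0,0,0,0,0.15],[0,0,0,0,0.15]]'
```

```text
time_s: 26.3
tcp_pos: [0.4691, -0.0888, 0.0092]
tcp_rot: [0.147, 3.138, -0.0]
contact_force: [-0.5, 0.5, -2.3]
finger_gap: 0.0251
gripper_force: 29.8
time_s: 27.3
tcp_pos: [0.4691, -0.0888, 0.0077]
tcp_rot: [0.147, 3.138, -0.0]
contact_force: [0.8, -0.4, -1.8]
finger_gap: 0.0257
gripper_force: 29.8
```

```bash
python3 -m crank '[[0,0,0.0005,0,0.15],[0,0,0,0,0.15],[0,0,0,0,0.15],[0,0,0.0005,0,0.15],[0,0,0,0,0.15],[0,0,0,0,0.15],[0,0,0,0,0.15],[0,0,0,0,0.15],[0,0,0,0,0.15],[0,0,0,0,0.15]]'
```

```text
time_s: 28.3
tcp_pos: [0.4692, -0.0888, 0.0072]
tcp_rot: [0.147, 3.138, -0.001]
contact_force: [-2.2, -0.1, 8.8]
finger_gap: 0.0257
gripper_force: 31.2
```

```bash
python3 -m crank '[[0,0,-0.0005,0,0.2],[0,0,0,0,0.3],[0,0,0,0,0.4],[0,0,0,0,0.45],[0,0,0,0,0.45],[0,0,0,0,0.45],[0,0,0,0,0.45],[0,0,-0.005,0,0.45],[0,0,-0.01,0,0.45],[0,0,-0.01,0,0.45]]'; python3 -m crank '[[0,0,-0.013,0,0.45],[0,0,-0.013,0,0.45],[0,0,-0.013,0,0.45],[0,0,-0.013,0,0.45],[0,0,-0.013,0,0.6],[0,0,-0.013,0,0.8],[0,0,-0.013,0,1],[0,0,-0.013,0,1],[0,0,0,0,1],[0,0,0,0,1]]'; python3 -c "
from h import *
plan(.5015,.3225,.13,172)"
```

```text
time_s: 29.3
tcp_pos: [0.4691, -0.0887, 0.0331]
tcp_rot: [-0.147, -3.138, -0.0]
contact_force: [-0.2, 0.4, 0.4]
finger_gap: 0.0381
gripper_force: 0.0
time_s: 30.3
tcp_pos: [0.4691, -0.089, 0.1363]
tcp_rot: [0.148, 3.138, -0.0]
contact_force: [0.8, 0.3, -0.2]
finger_gap: 0.0851
gripper_force: 0.0
roll 2.6 then xyz mm [ 25.2 412.    6.3] now [ 0.4691 -0.089   0.1363] 174.6
```

```bash
python3 -m crank '[[0,0,0,2.6,1],[0.0025,0.04,0,0,1],[0.0025,0.042,0,0,1],[0.0025,0.042,0,0,1],[0.0025,0.042,0,0,1],[0.0025,0.042,0,0,1],[0.0025,0.042,0,0,1],[0.0025,0.042,0,0,1],[0.0025,0.042,0,0,1],[0.0025,0.042,0,0,1]]' > /dev/null; python3 -m crank '[[0.0025,0.034,0,0,1],[0,0,0.01,0,1],[0,0,0.01,0,1],[0,0,0.01,0,1],[0,0,0.01,0,1],[0,0,0.01,0,1],[0,0,0.01,0,1],[0,0,0,0,1],[0,0,0,0,1],[0,0,0,0,1]]' ; python3 -c "
from h import *
plan(.5015,.3225,.02,172)
f=grab('side');P=cloud(f);im=f['frame']
cv2.imwrite('pics/s6.png',cv2.resize(im[210:370,130:330,::-1],(750,600),interpolation=cv2.INTER_CUBIC))
g=grab('top');Q=cloud(g);Z=Q[...,2]
m=(Z>.03)&(Z<.06)&(np.hypot(Q[...,0]-.47,Q[...,1]+.089)<.046);print('choke',cv2.minAreaRect((Q[m][:,:2]*1000).astype(np.float32)),np.median(Z[m]))
m=(Z>.035)&(Z<.06)&(np.hypot(Q[...,0]-.541,Q[...,1]+.294)<.046);print('block',cv2.minAreaRect((Q[m][:,:2]*1000).astype(np.float32)),np.median(Z[m]))"
```

```text
time_s: 32.3
tcp_pos: [0.5015, 0.321, 0.0766]
tcp_rot: [0.219, 3.133, 0.001]
contact_force: [1.1, 0.4, 0.1]
finger_gap: 0.0857
gripper_force: 0.0
roll 0.0 then xyz mm [ 0.2  1.5 56.6] now [0.5015 0.321  0.0766] 172.0
choke ((469.5795593261719, -88.2387466430664), (28.839801788330078, 67.0343017578125), 85.69318389892578) 0.03827999467409926
block ((542.8208618164062, -293.4351501464844), (54.215545654296875, 50.1011848449707), 3.587075710296631) 0.0491249700283477
```

View pics/s6.png

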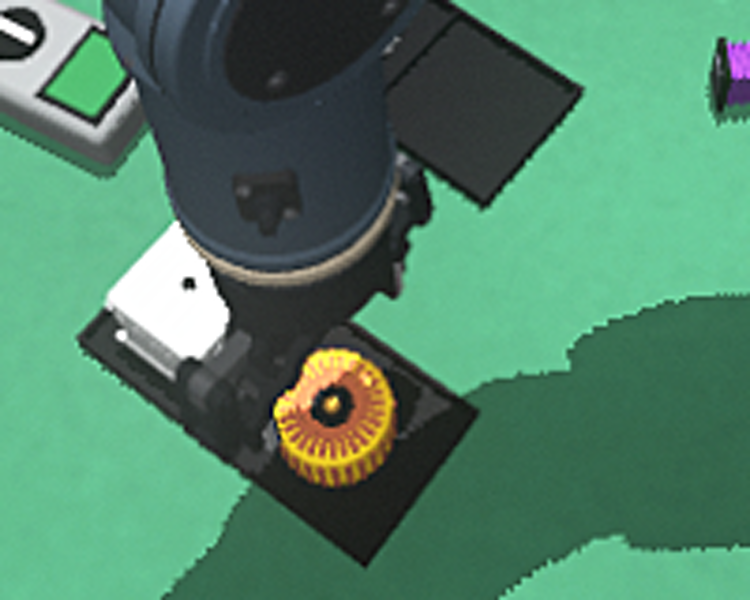

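The choke and block are placed well, and the fingers straddle the ring (335,415). I'll descend on it.

```bash
python3 -m crank '[[0,0.0015,0.01,0,1],[0,0,0.01,0,1],[0,0,0.01,0,1],[0,0,0.01,0,1],[0,0,0.01,0,1],[0,0,0.005,0,1],[0,0,0.005,0,1],[0,0,0.005,0,1],[0,0,0.003,0,1],[0,0,0,0,1]]' ; python3 -c "
from h import *
print(sensors.get_state()['tcp_pos'])
f=grab('side');P=cloud(f);im=f['frame']
cv2.imwrite('pics/s7.png',cv2.resize(im[290:370,160:260,::-1],(750,600),interpolation=cv2.INTER_NEAREST))
"
```

```text
time_s: 33.4
tcp_pos: [0.5014, 0.3221, 0.008]
tcp_rot: [-0.219, -3.134, 0.0]
contact_force: [-0.4, -0.1, 0.3]
finger_gap: 0.0857
gripper_force: 0.0
[0.50144711 0.32212096 0.00795513]
```

View pics/s7.png

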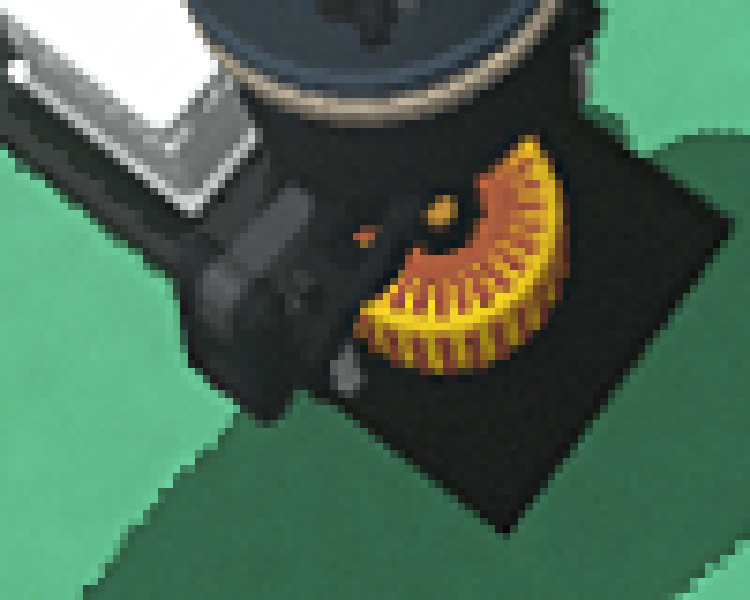

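```bash
python3 -c "
from h import *
P=cloud(load('side'))
for v in range(334,346): print(v,P[v,200:211,2].round(3), P[v,206,:2].round(3))"
```

```text
334 [0.079 0.082 0.083 0.086 0.081 0.078 0.074 0.013 0.022 0.026 0.026] [0.495 0.367]
335 [0.078 0.081 0.082 0.08  0.075 0.075 0.065 0.002 0.011 0.019 0.019] [0.497 0.367]
336 [0.078 0.079 0.081 0.078 0.078 0.073 0.059 0.053 0.004 0.005 0.013] [0.497 0.367]
337 [0.077 0.077 0.077 0.073 0.075 0.061 0.055 0.049 0.005 0.004 0.004] [0.497 0.368]
338 [0.067 0.076 0.074 0.069 0.053 0.055 0.052 0.046 0.002 0.004 0.004] [0.497 0.368]
339 [0.062 0.058 0.055 0.048 0.046 0.052 0.046 0.041 0.035 0.004 0.003] [0.498 0.369]
340 [0.053 0.053 0.048 0.044 0.038 0.044 0.043 0.035 0.002 0.003 0.002] [0.497 0.37 ]
341 [0.047 0.049 0.044 0.038 0.033 0.036 0.036 0.004 0.003 0.003 0.004] [0.498 0.37 ]
342 [0.001 0.043 0.042 0.034 0.008 0.009 0.034 0.003 0.004 0.004 0.001] [0.498 0.371]
343 [ 0.     0.001  0.002 -0.001  0.006  0.01   0.01   0.012  0.004  0.004
  0.002] [0.503 0.368]
344 [0.002 0.002 0.001 0.004 0.002 0.004 0.009 0.011 0.01  0.003 0.004] [0.502 0.369]
345 [-0.001  0.001 -0.     0.001  0.     0.001  0.002  0.009  0.009  0.012
  0.003] [0.503 0.369]
```

The open tips are at z≈0.030, so I'll go 8 mm lower and close.

```bash
python3 -m crank '[[0,0,0.003,0,1],[0,0,0.002,0,1],[0,0,0.002,0,1],[0,0,0.001,0,1],[0,0,0,0,1],[0,0,0,0,1],[0,0,0,0,1],[0,0,0,0,0.9],[0,0,0,0,0.8],[0,0,0,0,0.7]]' 40; python3 -m crank '[[0,0,0,0,0.6],[0,0,0,0,0.5],[0,0,0,0,0.5],[0,0,0,0,0.5],[0,0,0,0,0.5],[0,0,0,0,0.5],[0,0,0,0,0.5],[0,0,0,0,0.5],[0,0,0,0,0.5],[0,0,0,0,0.5]]' 40;
```

```text
time_s: 34.45
tcp_pos: [0.5016, 0.3227, 0.0007]
tcp_rot: [0.218, 3.133, 0.001]
contact_force: [0.1, 1.5, 0.6]
finger_gap: 0.0612
gripper_force: 43.2
time_s: 35.45
tcp_pos: [0.5017, 0.3226, 0.0007]
tcp_rot: [0.219, 3.133, 0.001]
contact_force: [-0.8, 0.4, 5.0]
finger_gap: 0.061
gripper_force: 43.2
```

```bash
python3 -m crank '[[0,0,-0.003,0,0.5],[0,0,-0.005,0,0.5],[0,0,-0.01,0,0.5],[0,0,-0.01,0,0.5],[0,0,-0.01,0,0.5],[0,0,-0.01,0,0.5],[0,0,-0.01,0,0.5],[0,0,-0.01,0,0.5],[0,0,-0.005,0,0.5],[0,0,0,0,0.5]]';  python3 -c "
from h import *
plan(.533,.1145,.03,172)"
```

```text
time_s: 36.45
tcp_pos: [0.5019, 0.3225, 0.0741]
tcp_rot: [0.219, 3.133, 0.001]
contact_force: [0.0, -0.5, -4.3]
finger_gap: 0.0611
gripper_force: 44.5
roll 0.0 then xyz mm [ -59.8 -201.6   44.1] now [0.5019 0.3225 0.0741] 172.0
```

```bash
python3 -m crank '[[-0.004,-0.013,0,0,0.5],[-0.006,-0.02,0,0,0.5],[-0.007,-0.024,0,0,0.5],[-0.007,-0.024,0,0,0.5],[-0.007,-0.024,0,0,0.5],[-0.007,-0.024,0,0,0.5],[-0.007,-0.024,0,0,0.5],[-0.007,-0.024,0,0,0.5],[-0.005,-0.017,0,0,0.5],[-0.002,-0.008,0,0,0.5]]' >/dev/null; python3 -m crank '[[0,0,0,0,0.5],[0,0,0,0,0.5],[0,0,0.008,0,0.5],[0,0,0.008,0,0.5],[0,0,0.008,0,0.5],[0,0,0.008,0,0.5],[0,0,0.008,0,0.5],[0,0,0.005,0,0.5],[0,0,0,0,0.5],[0,0,0,0,0.5]]';  python3 -c "
from h import *
plan(.533,.1145,.001,172)"
```

```text
time_s: 38.45
tcp_pos: [0.5319, 0.1141, 0.0282]
tcp_rot: [-0.219, -3.134, -0.0]
contact_force: [0.4, -0.5, -4.8]
finger_gap: 0.061
gripper_force: 44.7
roll 0.0 then xyz mm [-1.   0.6 27.2] now [0.5319 0.1141 0.0282] 172.0
```

```bash
python3 -m crank '[[-0.001,0.0005,0.006,0,0.5],[0,0,0.006,0,0.5],[0,0,0.005,0,0.5],[0,0,0.004,0,0.5],[0,0,0.003,0,0.5],[0,0,0.001,0,0.5],[0,0,0.001,0,0.5],[0,0,0.0005,0,0.5],[0,0,0,0,0.5],[0,0,0,0,0.5]]'; python3 -m crank '[[0,0,0.0005,0,0.5],[0,0,0,0,0.5],[0,0,0,0,0.5],[0,0,0,0,0.5],[0,0,0,0,0.5],[0,0,0,0,0.5],[0,0,0,0,0.5],[0,0,0,0,0.5],[0,0,0,0,0.5],[0,0,0,0,0.5]]'
```

```text
time_s: 39.45
tcp_pos: [0.533, 0.1144, 0.0018]
tcp_rot: [0.219, 3.134, 0.0]
contact_force: [0.0, 0.5, -3.7]
finger_gap: 0.0608
gripper_force: 44.7
time_s: 40.45
tcp_pos: [0.5329, 0.1144, 0.0012]
tcp_rot: [0.219, 3.134, 0.0]
contact_force: [-0.3, 0.8, -4.8]
finger_gap: 0.0608
gripper_force: 44.7
```

```bash
python3 -m crank '[[0,0,0.0005,0,0.5],[0,0,0,0,0.5],[0,0,0,0,0.5],[0,0,0.0005,0,0.5],[0,0,0,0,0.5],[0,0,0,0,0.5],[0,0,0,0,0.5],[0,0,0,0,0.5],[0,0,0,0,0.5],[0,0,0,0,0.5]]'
```

```text
time_s: 41.45
tcp_pos: [0.533, 0.1144, 0.0007]
tcp_rot: [0.219, 3.133, -0.0]
contact_force: [-2.1, -0.7, 5.1]
finger_gap: 0.0611
gripper_force: 45.8
```

```bash
python3 -m crank '[[0,0,-0.0005,0,0.6],[0,0,0,0,0.7],[0,0,0,0,0.8],[0,0,0,0,0.9],[0,0,0,0,1],[0,0,0,0,1],[0,0,0,0,1],[0,0,-0.005,0,1],[0,0,-0.01,0,1],[0,0,-0.01,0,1]]'; python3 -m crank '[[0,0,-0.013,0,1],[0,0,-0.013,0,1],[0,0,-0.013,0,1],[0,0,-0.013,0,1],[0,0,-0.013,0,1],[0,0,-0.013,0,1],[0,0,-0.013,0,1],[0,0,-0.013,0,1],[0,0,0,0,1],[0,0,0,0,1]]'; python3 -c "
from h import *
plan(.5425,-.2935,.12,172)"
```

```text
time_s: 42.45
tcp_pos: [0.533, 0.1145, 0.0267]
tcp_rot: [0.218, 3.134, 0.0]
contact_force: [-0.5, -0.0, 0.7]
finger_gap: 0.0855
gripper_force: 0.0
time_s: 43.45
tcp_pos: [0.533, 0.1142, 0.1298]
tcp_rot: [0.219, 3.134, -0.0]
contact_force: [-0.3, -0.1, -0.5]
finger_gap: 0.0855
gripper_force: 0.0
roll 0.0 then xyz mm [ -66.1 -402.4    9.8] now [0.533  0.1142 0.1298] 172.0
```

```bash
python3 -m crank '[[-0.0066,-0.037,0,0,1],[-0.0066,-0.041,0,0,1],[-0.0066,-0.041,0,0,1],[-0.0066,-0.041,0,0,1],[-0.0066,-0.041,0,0,1],[-0.0066,-0.041,0,0,1],[-0.0066,-0.041,0,0,1],[-0.0066,-0.041,0,0,1],[-0.0066,-0.041,0,0,1],[-0.0066,-0.037,0,0,1]]' >/dev/null; python3 -m crank '[[0,0,0,7.9,1],[0,0,0,7.9,1],[0,0,0,7.9,1],[0,0,0,7.9,1],[0,0,0,7.9,1],[0,0,0,7.9,1],[0,0,0,7.9,1],[0,0,0,7.9,1],[0,0,0,7.9,1],[0,0,0,7.9,1]]'; python3 -c "
from h import *
plan(.5425,-.2935,.03,92.7)
g=grab('top');Q=cloud(g);Z=Q[...,2]
for n,x,y in(('choke',.47,-.089),('ring',.533,.1145)):
  m=(Z>.03)&(Z<.06)&(np.hypot(Q[...,0]-x,Q[...,1]-y)<.046);print(n,cv2.minAreaRect((Q[m][:,:2]*1000).astype(np.float32)),np.median(Z[m]))
"
```

```text
time_s: 45.45
tcp_pos: [0.542, -0.2927, 0.1287]
tcp_rot: [-2.167, -2.272, 0.001]
contact_force: [0.7, 0.1, 0.2]
finger_gap: 0.086
gripper_force: 0.0
roll 0.0 then xyz mm [-0.8  0.5 98.7] now [ 0.542  -0.2927  0.1287] 92.7
choke ((469.5565185546875, -88.09087371826172), (28.33755111694336, 66.99166870117188), 85.742919921875) 0.03843619366431994
ring ((533.1148071289062, 114.715576171875), (61.05230712890625, 60.9566764831543), 28.512910842895508) 0.03956881184751637
```

```bash
python3 -m crank '[[-0.0008,0.0005,0.014,0,1],[0,0,0.014,0,1],[0,0,0.014,0,1],[0,0,0.014,0,1],[0,0,0.014,0,1],[0,0,0.012,0,1],[0,0,0.012,0,1],[0,0,0.01,0,1],[0,0,0.008,0,1],[0,0,0.005,0,1]]'; python3 -m crank '[[0,0,0.003,0,1],[0,0,0,0,1],[0,0,0,0,0.8],[0,0,0,0,0.6],[0,0,0,0,0.5],[0,0,0,0,0.4],[0,0,0,0,0.4],[0,0,0,0,0.4],[0,0,0,0,0.4],[0,0,0,0,0.4]]' 40
```

```text
time_s: 46.5
tcp_pos: [0.5429, -0.2936, 0.012]
tcp_rot: [-2.162, -2.279, 0.0]
contact_force: [-0.4, 0.0, 0.7]
finger_gap: 0.0854
gripper_force: 0.0
time_s: 47.5
tcp_pos: [0.543, -0.2939, 0.0103]
tcp_rot: [2.162, 2.279, -0.0]
contact_force: [-2.0, -0.2, 5.8]
finger_gap: 0.0537
gripper_force: 43.5
```

```bash
python3 -m crank '[[0,0,-0.003,0,0.4],[0,0,-0.006,0,0.4],[0,0,-0.011,0,0.4],[0,0,-0.013,0,0.4],[0,0,-0.013,0,0.4],[0,0,-0.013,0,0.4],[0,0,-0.013,0,0.4],[0,0,-0.013,0,0.4],[0,0,-0.01,0,0.4],[0,0,-0.004,0,0.4]]'; python3 -c "
from h import *
plan(.494,.323,.1,92.7)"
```

```text
time_s: 48.5
tcp_pos: [0.5435, -0.2939, 0.1101]
tcp_rot: [2.161, 2.278, 0.001]
contact_force: [0.4, -0.3, -3.2]
finger_gap: 0.0535
gripper_force: 42.8
roll 0.3 then xyz mm [618.6 -20.4  10.1] now [ 0.5435 -0.2939  0.1101] 93.0
```

```bash
python3 -m crank '[[0.012,-0.001,0,0,0.4],[0.022,-0.001,0,0,0.4],[0.03,-0.001,0,0,0.4],[0.03,-0.001,0,0,0.4],[0.03,-0.001,0,0,0.4],[0.03,-0.001,0,0,0.4],[0.03,-0.001,0,0,0.4],[0.03,-0.001,0,0,0.4],[0.03,-0.001,0,0,0.4],[0.03,-0.001,0,0,0.4]]' >/dev/null; python3 -m crank '[[0.03,-0.001,0,0,0.4],[0.03,-0.001,0,0,0.4],[0.03,-0.001,0,0,0.4],[0.03,-0.001,0,0,0.4],[0.03,-0.001,0,0,0.4],[0.03,-0.001,0,0,0.4],[0.03,-0.001,0,0,0.4],[0.03,-0.001,0,0,0.4],[0.03,-0.001,0,0,0.4],[0.03,-0.001,0,0,0.4]]' >/dev/null;python3 -m crank '[[0.024,0,0,0,0.4],[0.014,0,0,0,0.4],[0.006,0,0,0,0.4],[0,0,0,3,0.4],[0,0,0,4,0.4],[0,0,0,4,0.4],[0,0,0,0,0.4],[0,0,0,0,0.4],[0,0,0,0,0.4],[0,0,0,0,0.4]]'; python3 -c "
from h import *
plan(.494,.323,.04,82)"
```

```text
time_s: 51.5
tcp_pos: [0.4906, 0.322, 0.1087]
tcp_rot: [2.37, 2.062, -0.0]
contact_force: [-0.3, 0.5, -3.0]
finger_gap: 0.0537
gripper_force: 42.8
roll 0.1 then xyz mm [ 1.4  3.3 68.7] now [0.4906 0.322  0.1087] 82.1
```

```bash
python3 -m crank '[[0.0014,0.003,0.01,0,0.4],[0,0,0.012,0,0.4],[0,0,0.013,0,0.4],[0,0,0.013,0,0.4],[0,0,0.013,0,0.4],[0,0,0.013,0,0.4],[0,0,0.01,0,0.4],[0,0,0.006,0,0.4],[0,0,0.004,0,0.4],[0,0,0.002,0,0.4]]' >/dev/null;python3 -m crank '[[0,0,0.001,0,0.4],[0,0,0,0,0.4],[0,0,0,0,0.4],[0,0,0,0,0.4],[0,0,0,0,0.4],[0,0,0,0,0.4],[0,0,0,0,0.4],[0,0,0,0,0.4],[0,0,0,0,0.4],[0,0,0,0,0.4]]'
```

```text
time_s: 53.5
tcp_pos: [0.4937, 0.3233, 0.0117]
tcp_rot: [-2.371, -2.061, 0.0]
contact_force: [-0.4, -0.6, -4.2]
finger_gap: 0.0536
gripper_force: 42.8
```

```bash
python3 -m crank '[[0,0,0.0005,0,0.4],[0,0,0.0005,0,0.4],[0,0,0.0005,0,0.4],[0,0,0.0005,0,0.4],[0,0,0,0,0.4],[0,0,0,0,0.4],[0,0,0,0,0.4],[0,0,0,0,0.4],[0,0,0,0,0.4],[0,0,0,0,0.4]]'
```

```text
time_s: 54.5
tcp_pos: [0.4937, 0.3233, 0.0097]
tcp_rot: [-2.371, -2.061, 0.0]
contact_force: [-0.2, -0.2, -3.0]
finger_gap: 0.0533
gripper_force: 42.8
```

```bash
python3 -m crank '[[0,0,0.0005,0,0.4],[0,0,0,0,0.4],[0,0,0,0,0.4],[0,0,0.0005,0,0.4],[0,0,0,0,0.4],[0,0,0,0,0.4],[0,0,0,0,0.4],[0,0,0,0,0.4],[0,0,0,0,0.4],[0,0,0,0,0.4]]'
```

```text
time_s: 55.5
tcp_pos: [0.4937, 0.3234, 0.0093]
tcp_rot: [2.371, 2.061, 0.001]
contact_force: [-0.6, -1.0, 5.5]
finger_gap: 0.0533
gripper_force: 43.7
```

Contact. I'll release, lift clear and check.

```bash
python3 -m crank '[[0,0,-0.0005,0,0.6],[0,0,0,0,0.7],[0,0,0,0,0.8],[0,0,0,0,0.9],[0,0,0,0,1],[0,0,0,0,1],[0,0,0,0,1],[0,0,-0.005,0,1],[0,0,-0.01,0,1],[0,0,-0.01,0,1]]'; python3 -m crank '[[0,0,-0.013,0,1],[0,0,-0.013,0,1],[0,0,-0.013,0,1],[0,0,-0.013,0,1],[0,0,-0.013,0,1],[0,0,-0.013,0,1],[0,0,-0.013,0,1],[0,0,-0.013,0,1],[-0.02,0,0,0,1],[-0.02,0,0,0,1]]' >/dev/null;python3 -m crank '[[-0.035,0,0,0,1],[-0.035,0,0,0,1],[-0.035,0,0,0,1],[-0.035,0,0,0,1],[-0.02,0,0,0,1],[-0.01,0,0,0,1],[0,0,0,0,1],[0,0,0,0,1],[0,0,0,0,1],[0,0,0,0,1]]'; python3 -c "
from h import *
g=grab('side');cv2.imwrite('pics/f.png',cv2.resize(g['frame'][:,:,::-1],(800,600)));Q=cloud(g);Z=Q[...,2]
g=grab('top');Q=cloud(g);Z=Q[...,2]
for n,x,y in(('choke',.47,-.089),('ring',.533,.1145),('block',.4945,.323)):
  m=(Z>.03)&(Z<.06)&(np.hypot(Q[...,0]-x,Q[...,1]-y)<.046);print(n,cv2.minAreaRect((Q[m][:,:2]*1000).astype(np.float32)) if m.sum()>5 else '',np.median(Z[m]))
"
```

```text
time_s: 56.5
tcp_pos: [0.4937, 0.3235, 0.0352]
tcp_rot: [-2.371, -2.062, -0.0]
contact_force: [-0.2, 0.1, -0.3]
finger_gap: 0.0854
gripper_force: 0.0
time_s: 58.5
tcp_pos: [0.4646, 0.1166, 0.1382]
tcp_rot: [-2.369, -2.063, -0.001]
contact_force: [0.1, -0.5, 0.1]
finger_gap: 0.0853
gripper_force: 0.0
choke ((469.49945068359375, -88.15271759033203), (28.78073501586914, 67.08119201660156), 85.79275512695312) 0.038317430514052786
ring ((535.646484375, 106.22225952148438), (61.49740982055664, 43.645408630371094), 20.141653060913086) 0.039404073728661726
block ((506.8939208984375, 329.6588134765625), (31.833498001098633, 60.13678741455078), 26.3319034576416) 0.048277338668822445
```

View pics/f.png

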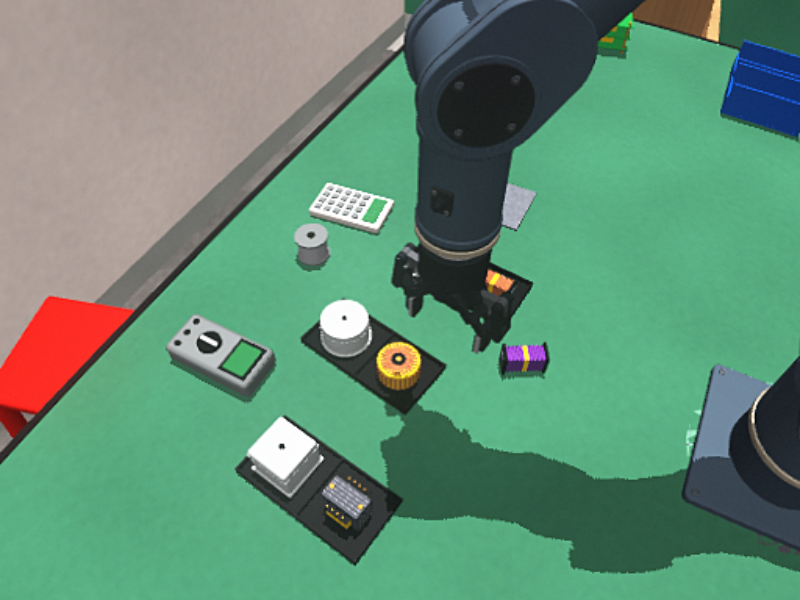

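The final picture shows the ring (398,365) beside the round can, the block (345,500) beside the square can, and the choke (500,283) beside the long can. All three are upright, the bystanders have not moved, and the arm is clear.

```bash
python3 -c "
from rig import manip
print(manip.finish_job())"
```

```text
the job is handed in; nothing more can be done
None
```

The job is handed in at about 58 s: each wound part lies upright and released in the compartment beside its own can, and the bystanders were not moved; the first grip on the choke missed because the fingers were too high, and the second try held.

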